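Close the worktop connection box

ROBOT

A 7-joint arm with a two-finger parallel gripper is mounted at the origin on a cart in front of the work surface, level with it; the furniture and walls round the work are solid. World frame = base frame: x ahead of the robot, y to its left, z up, the work surface at z = 0. Lengths are in m, angles in rad, forces in N, time in s.
With the tool pointing down it reaches from about 0.425 to 0.925 m from the base axis. Payload 6.8 kg.
Tool frame: the origin (TCP) lies on the centre line of the jaws, within the pads' length; the fingertips stand 8 mm ahead of it and the grasp point (between the pads) lies 11 mm behind it (bot.tips_ahead is the distance from the TCP to the fingertips, in m); z points along the fingers, y is the line along which they close (so a half turn about z gives the same grasp; the last joint's range is limited). The gripper opens to 85 mm and grips with 20 to 120 N. Pads are 22 mm wide; open, the fingers measure 114 mm over their backs; the gripper's body (76 mm by 85 mm) begins 54 mm behind the grasp point. The pads swing forward as they close: fully open they stand 13 mm farther back than shut.
Start: joints at [1.114, 0.477, 0.022, 1.555, -0.011, 1.109, -0.083], TCP at [0.231, -0.634, 0.239] pointing down, gripper open.
Joint ranges: [-2.96, 2.96], [-0.34, 2.1], [-1.41, 1.46], [0.24, 2.44], [-1.37, 4.51], [0.17, 1.92], [-2.96, 2.96]. Speed limits (rad/s): [2.39, 2.39, 3.14, 3.14, 3.14, 3.14, 3.14].

INTERFACE

Orientations are given as a unit quaternion [w, x, y, z].
In Python, from station import bot gives the robot as it stands.
- The arm moves only by the tool send_rows, never from a script. Its argument "deltas" is text: rows parted by semicolons, each of 4 numbers parted by spaces: the shift along the tool's x, y, z in m, then the turn about the tool's z in degrees. In form: x y z spin; .... A call has 1 to 5 rows; each row is the pose to reach, as a shift and turn from the pose commanded when the call began, along the tool's axes at that moment; what a row does not reach only later rows make up. A row lasts 1/10 s, in which the tool goes at most 50 mm and 8.59 degrees, less where a joint would pass 70% of its speed; a pose out of reach is approached as far as the arm can. A call with a gripper value outside its range is refused whole. "claw" is the opening, from 0 (shut) to 1 (fully open), set as the call begins (left out, the last holds). The fingers move at their own pace and stop on an object; "force" is the grip in N (left out, the last holds). Time passes only in rows, so rows that repeat a pose let the fingers close. It gives the time, the measured TCP pose, the force, the opening and the grip force at its end, in the units of the state.
- bot.get_obs(): the state, without advancing time (a new reading comes with each control period).
- bot.read_camera(name): name is "scene" or "side" or "wrist"; returns a dict with "img" (420x560x3 uint8, red, green, blue), "depth" (420x560 float32, m along the optical axis (not along the pixel's ray), 0 where there is no reading), "fx", "fy", "cx", "cy" (pixels), "camera_from_world" (4x4, takes a point from world to camera coordinates). Camera axes: x right, y up, looking along -z (the intrinsics and any distortion apply to the point x, -y, -z); pixel columns grow to the right and rows downward; lengths in m; the calibration is good to about 2 mm. A picture is of the moment at which its call begins.
- bot.hand_in(): hands the job in; it is judged then, once.
Trained networks look in a picture, given as the dict that the camera call returned (one of the last four; its "shot" number tells which), for a name from the list of things; names that differ only in an ending like _2 or _b are one class to them, and where a whole thing is asked for, a point or a joint stands for the part that bears it (a point fixed in the world has none). Each returns a list of dicts, best first, with "confidence" (0 to 1); they miss things now and then, are a little off and sometimes report something else, mostly with a low value. They report only what shows in the picture. A call takes as long as a camera call.
- bot.masks_of(picture, query): "mask" (420x560 bool, what is visible of it).
- bot.landmark_of(picture, query): "xyz" ([x, y, z] in m, in world coordinates, good to about 4 mm: a listed point, or the origin of a listed thing).
The state is a dict: "t": time; "q": joint angles; "joint_vel": joint speeds; "joint_torque": joint torques, N m; "eef_pos": TCP position; "tool_rot": TCP orientation; "contact_force": force on the tool from outside, world axes, zero at the start; "torque": the same for the moment, N m; "gripper_width": opening from 0.0 (shut) to 1.0 (fully open); "grasp_force": force on a finger pad.
Only numpy, scipy, OpenCV 4.12 (cv2) and the standard library are available. Lean on these libraries where they do the work, as an engineer would, in place of code of your own. Each camera call takes 0.05 s, during which the arm holds its last target. There are 200 camera calls.

TASK

Close the open electrical connection box on the worktop: pick up the long cover plate that fits it and seat it on the box, so that both pins stand up through its two holes and it lies flat on the rim, then let go. Leave the shorter, square cover plate where it lies.

Things in the scene. Friction and masses are not known exactly. Their poses are not given: they have to be found in the camera images.
- connection_box: White open-topped box fixed to the worktop, 100 (its x) by 160 (y) by 45 mm high, grey terminal strip inside. Origin: centre of its underside; z up. Rim 45 mm above the origin. Two upright steel pins, 8 mm thick with tapered tips, at x = 0, y = +58 and -58 mm, rise 20 mm above the rim.
- long_cover: Loose white plate that fits, lying upper side up: 104 (its x) by 164 (y) by 8 mm thick, 0.11 to 0.23 kg. Origin: centre of its underside; z up. Through holes 22 mm wide at x = 0, y = +58 and -58 mm. Mid-top: solid grip rib, 14 mm thick (x), 50 mm long (y), from 8 to 36 mm above the origin. Fits either way round (half turn). Seated, its origin is 45 mm above the box's.
- short_cover: A loose white cover of another, smaller box; it does not fit and is to be left alone. Same make (two holes, same rib), but square: 104 by 104 by 8 mm, holes at y = +37 and y = -37 mm. Origin: centre of its underside; z up.

How it is judged:
By the outcome, as a careful person would: the job done as asked, in the order asked, and still so for the second after the job is handed in, with the robot touching nothing.
It also fails if it takes over 45 s, if anything falls off the work surface, if the arm or the gripper's body presses on something with over 40 N, if the wrist force passes 120 N, or if a joint passes its speed limit or range.

## Working session

There is one attempt and no reset: what is moved stays moved. The work goes in short steps, Python scripts to look and compute and a tool call to move; the robot and the scene stay as the last step left them, time stands still between calls to the robot, and variables do not carry over. Pictures are saved under pics/ and viewed, at most 10 in all, crops included, and the job is handed in when it is done.

Besides the shell and the picture viewer there is one more tool, called after "Emit:" as name(argument=value, ...) on one line, values as JSON. send_rows: Moves the arm, as the interface text tells. Its arguments: {"type":"object","properties":{"deltas":{"type":"string"},"claw":{"type":"number"},"force":{"type":"number"}},"required":["deltas"]}

```bash
ls; mkdir -p pics
cat > h.py <<'E'
import numpy as np, cv2
from station import bot
def cloud(p):
    d=p["depth"]; v,u=np.mgrid[:d.shape[0],:d.shape[1]]
    X=np.stack([(u-p["cx"])/p["fx"]*d,-(v-p["cy"])/p["fy"]*d,-d,np.ones_like(d)],-1)
    return (X@np.linalg.inv(p["camera_from_world"]).T)[...,:3]
def save(p,n): cv2.imwrite("pics/"+n,p["img"][...,::-1])
E
python3 - <<'E'
from h import *
s=bot.get_obs(); print(s["eef_pos"],s["tool_rot"],s["t"])
ims=[]
for c in ("scene","side"):
    p=bot.read_camera(c); C=cloud(p); ims.append(p["img"])
    print(c,[k for k in p if k not in("img","depth")], np.linalg.inv(p["camera_from_world"])[:3,3])
    for q in ("connection_box","long_cover","short_cover"):
        for r in bot.landmark_of(p,q)[:2]: print(q,np.round(r["xyz"],3),r["confidence"])
        for r in bot.masks_of(p,q)[:2]:
            m=r["mask"]&(p["depth"]>0); P=C[m]
            if len(P)<50: continue
            zz=np.percentile(P[:,2],[5,50,95]); 
            (c0,sz,a)=cv2.minAreaRect(P[:,:2].astype(np.float32)); print("  mask",r["confidence"],m.sum(),zz.round(3),np.round(c0,3),np.round(sz,3),round(a,1), np.argwhere(m).mean(0)[::-1].round())
cv2.imwrite("pics/a.png",cv2.resize(np.vstack(ims),(560,600))[...,::-1]) if 0 else cv2.imwrite("pics/a.png",cv2.resize(np.hstack(ims),(800,300))[...,::-1])
E
```

```text
pics
[ 0.23047655 -0.63380928  0.23832778] [-8.85329728e-04  9.84829264e-01  1.73523726e-01 -2.31370393e-04] 0.0
scene ['fx', 'fy', 'cx', 'cy', 'camera_from_world', 'shot'] [ 0.15819898 -0.33838946  0.7169541 ]
connection_box [ 0.545 -0.049 -0.001] 0.68
  mask 0.68 7390 [0.005 0.026 0.047] [ 0.562 -0.044] [0.134 0.184] 0.8 [341. 249.]
long_cover [0.62  0.193 0.004] 0.65
  mask 0.65 3866 [0.003 0.009 0.027] [0.621 0.198] [0.18 0.11] 70.0 [268. 152.]
short_cover [0.434 0.228 0.005] 0.6
  mask 0.87 2903 [0.005 0.009 0.035] [0.432 0.226] [0.114 0.106] 87.1 [175. 196.]
side ['fx', 'fy', 'cx', 'cy', 'camera_from_world', 'shot'] [ 0.42717518 -0.66385164  0.56264453]
connection_box [ 0.548 -0.044  0.002] 0.94
  mask 0.9 6266 [0.002 0.023 0.044] [ 0.555 -0.024] [0.231 0.116] 88.6 [321. 255.]
  mask 0.74 2655 [0.002 0.006 0.025] [0.622 0.201] [0.186 0.107] 70.4 [332. 174.]
short_cover [0.432 0.224 0.002] 0.71
  mask 0.59 1732 [0.    0.006 0.032] [0.433 0.232] [0.128 0.106] 88.7 [235. 173.]
```

View pics/a.png

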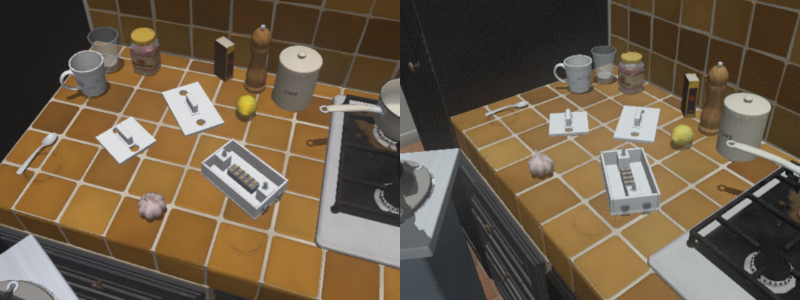

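The left view shows the long cover at about (190,108), the box at (245,178) and the square cover at (125,137). The networks agree with this. I'll refine the poses and check that the path is clear.

Run:
```python
from h import *
A=[]
for c in ("scene","side"):
    p=bot.read_camera(c); C=cloud(p)[p["depth"]>0]; A.append(C)
    def rect(n,c0,r,z0,z1):
        P=C[(np.hypot(C[:,0]-c0[0],C[:,1]-c0[1])<r)&(C[:,2]>z0)&(C[:,2]<z1)]
        if len(P)<5: return
        a,b,t=cv2.minAreaRect(P[:,:2].astype(np.float32)); print(c,n,len(P),np.round(a,4),np.round(b,3),round(t,1),P[:,2].mean().round(4))
    rect("rim",(.55,-.045),.11,.041,.049); rect("rib",(.62,.197),.04,.031,.042); rect("plate",(.62,.197),.1,.0055,.0115)
    rect("srib",(.433,.227),.04,.031,.042)
C=np.vstack(A); a=np.array([.23,-.634]);b=np.array([.62,.197]);L=np.linalg.norm(b-a);d=(b-a)/L
s=(C[:,:2]-a)@d; w=(C[:,:2]-a)@np.array([-d[1],d[0]])
for i in np.arange(-.1,L+.15,.1):
    m=(s>i)&(s<i+.1)&(abs(w)<.12)&(C[:,2]<.3); print(round(i,1),C[m,2].max().round(3) if m.any() else None,end="; ")
for i in np.arange(-.1,.35,.05):
    m=(C[:,0]>.5)&(C[:,0]<.75)&(C[:,1]>i)&(C[:,1]<i+.05); print("y",round(i,2),C[m,2].max().round(3),end="; ")
```

```text
scene rim 1655 [ 0.5467 -0.0504] [0.102 0.16 ] 0.7 0.045
scene rib 169 [0.6179 0.1939] [0.051 0.015] 69.2 0.0357
scene plate 3243 [0.6186 0.1942] [0.169 0.105] 70.7 0.0086
scene srib 209 [0.4316 0.223 ] [0.051 0.015] 88.1 0.036
side rim 1172 [ 0.5489 -0.0511] [0.1   0.163] 0.5 0.0434
side rib 102 [0.6206 0.1911] [0.048 0.014] 70.4 0.0339
side plate 1818 [0.621  0.1923] [0.169 0.104] 70.4 0.0068
side srib 97 [0.4352 0.2213] [0.05  0.012] 86.7 0.0338
-0.1 None; 0.0 None; 0.1 None; 0.2 None; 0.3 0.005; 0.4 0.006; 0.5 0.049; 0.6 0.067; 0.7 0.065; 0.8 0.053; 0.9 0.114; 1.0 0.291; y -0.1 0.129; y -0.05 0.048; y 0.0 0.065; y 0.05 0.054; y 0.1 0.05; y 0.15 0.039; y 0.2 0.039; y 0.25 0.013; y 0.3 0.005;
```

Emit:
send_rows(deltas=".032 -.032 0 0; .065 -.064 0 0; .097 -.097 0 0; .13 -.129 0 0; .162 -.161 0 0", claw=1)

```text
t: 1.3
eef_pos: [0.3286, -0.426, 0.2396]
tool_rot: [0.0, 0.985, 0.174, 0.0]
contact_force: [0.3, -0.7, 0.5]
gripper_width: 1.0
grasp_force: 0.0
```

Emit:
send_rows(deltas=".032 -.032 0 0; .065 -.064 0 0; .097 -.097 0 0; .13 -.129 0 0; .162 -.161 0 0")

```text
t: 1.8
eef_pos: [0.4258, -0.2193, 0.2397]
tool_rot: [0.0, 0.985, 0.173, 0.0]
contact_force: [0.8, -0.3, 0.5]
gripper_width: 0.997
grasp_force: 0.0
```

Emit:
send_rows(deltas=".032 -.032 0 0; .065 -.064 0 0; .097 -.097 0 0; .13 -.129 0 0; .162 -.161 0 0")

```text
t: 2.3
eef_pos: [0.5231, -0.0127, 0.2397]
tool_rot: [0.0, 0.985, 0.173, 0.0]
contact_force: [0.9, -0.2, -0.4]
gripper_width: 1.003
grasp_force: 0.0
```

Emit:
send_rows(deltas=".032 -.032 0 -8; .065 -.064 0 -16; .097 -.097 0 -24; .12 -.119 0 -32; .14 -.14 0 -40")

```text
t: 2.8
eef_pos: [0.6067, 0.1671, 0.2394]
tool_rot: [-0.0, 0.864, 0.503, 0.0]
contact_force: [-0.3, 0.2, -0.3]
gripper_width: 0.998
grasp_force: 0.0
```

Emit:
send_rows(deltas=".015 -.001 .03 -5; .031 -.002 .07 -10; .031 -.002 .1 -10; .031 -.002 .1 -10")

```text
t: 3.2
eef_pos: [0.6171, 0.1918, 0.1346]
tool_rot: [-0.001, 0.819, 0.574, -0.004]
contact_force: [-0.4, -0.8, 0.3]
gripper_width: 0.998
grasp_force: 0.0
```

Run:
```python
from h import *
s=bot.get_obs();print(s["eef_pos"],s["tool_rot"])
p=bot.read_camera("wrist"); C=cloud(p); save(p,"w1.png"); C=C[p["depth"]>0]
for n,r,z0,z1 in(("rib",.045,.03,.042),("plate",.1,.0045,.0125)):
    P=C[(np.hypot(C[:,0]-.6195,C[:,1]-.193)<r)&(C[:,2]>z0)&(C[:,2]<z1)]
    if len(P)>5: a,b,t=cv2.minAreaRect(P[:,:2].astype(np.float32)); print(n,len(P),np.round(a,4),np.round(b,3),round(t,1),P[:,2].mean().round(4))
```

```text
[0.61705725 0.19177141 0.13457781] [-0.00114182  0.81904683  0.57371069 -0.00412648]
rib 1342 [0.6198 0.1931] [0.049 0.014] 70.6 0.0356
plate 25179 [0.6194 0.1919] [0.165 0.104] 70.5 0.0081
```

View pics/w1.png

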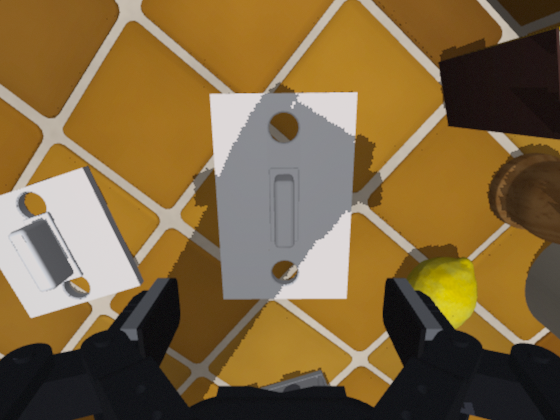

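Rib at (284,208), holes at (284,127) and (285,272), and the fingers straddle it clear of the lemon. The measured pose matches, so I'll descend.

Emit:
send_rows(deltas="0 0 .03 -.5; 0 0 .06 -.5; 0 0 .08 -.5; 0 0 .08 -.5", claw=0.6)

```text
t: 3.65
eef_pos: [0.6195, 0.1919, 0.0589]
tool_rot: [0.0, 0.817, 0.577, -0.001]
contact_force: [0.2, -0.0, -0.0]
gripper_width: 0.599
grasp_force: 0.0
```

Emit:
send_rows(deltas="0 0 .015 0; 0 0 .03 0; 0 0 .037 0; 0 0 .039 0; 0 0 .039 0")

```text
t: 4.15
eef_pos: [0.6198, 0.193, 0.0202]
tool_rot: [-0.0, 0.817, 0.577, -0.0]
contact_force: [0.1, 0.6, 0.4]
gripper_width: 0.596
grasp_force: 0.0
```

Emit:
send_rows(deltas="0 0 0 0; 0 0 0 0; 0 0 0 0; 0 0 0 0; 0 0 0 0", claw=0, force=70)

```text
t: 4.65
eef_pos: [0.6203, 0.1931, 0.021]
tool_rot: [0.0, 0.817, 0.577, 0.001]
contact_force: [-0.9, 0.3, 5.9]
gripper_width: 0.146
grasp_force: 70.6
```

Emit:
send_rows(deltas="0 0 -.01 0; 0 0 -.03 0; 0 0 -.06 0; 0 0 -.09 0; 0 0 -.1 0")

```text
t: 5.15
eef_pos: [0.6213, 0.1937, 0.1238]
tool_rot: [0.001, 0.817, 0.577, 0.002]
contact_force: [0.6, 0.6, -0.9]
gripper_width: 0.149
grasp_force: 69.8
```

Emit:
send_rows(deltas="-.02 .001 0 -4; -.06 .003 0 -8; -.1 .005 0 -12; -.14 .008 0 -16; -.18 .01 0 -20")

```text
t: 5.65
eef_pos: [0.568, 0.0182, 0.1196]
tool_rot: [-0.0, 0.703, 0.711, -0.001]
contact_force: [0.8, -0.3, -1.8]
gripper_width: 0.147
grasp_force: 69.8
```

Emit:
send_rows(deltas="-.03 -.008 0 0; -.055 -.016 0 0; -.066 -.02 0 0; -.071 -.022 0 0; -.071 -.022 0 0")

```text
t: 6.15
eef_pos: [0.5477, -0.0508, 0.1202]
tool_rot: [-0.0, 0.704, 0.71, 0.0]
contact_force: [0.4, 0.6, -0.3]
gripper_width: 0.147
grasp_force: 69.8
```

Run:
```python
from h import *
s=bot.get_obs();print(s["eef_pos"],s["tool_rot"],s["contact_force"])
ims=[]
for c in("scene","side","wrist"):
    p=bot.read_camera(c); C=cloud(p); ims.append(p["img"]); C=C[p["depth"]>0]
    for n,r,z0,z1 in(("rim",.11,.04,.05),("plate",.12,.1,.117)):
        P=C[(np.hypot(C[:,0]-.548,C[:,1]+.05)<r)&(C[:,2]>z0)&(C[:,2]<z1)]
        if len(P)>5: a,b,t=cv2.minAreaRect(P[:,:2].astype(np.float32)); print(c,n,len(P),np.round(a,4),np.round(b,3),round(t,1),P[:,2].mean().round(4))
    for q in ("connection_box","long_cover"):
        for r in bot.landmark_of(p,q)[:1]: print(q,np.round(r["xyz"],3),r["confidence"])
cv2.imwrite("pics/b.png",np.hstack([ims[0][130:420,180:500],ims[2][:290]])[:,:800,::-1])
```

```text
[ 0.54771213 -0.05080378  0.12015999] [-2.19871723e-04  7.04060377e-01  7.10140073e-01  1.19697291e-04] [ 0.42886203  0.58434014 -0.26723028]
scene rim 915 [ 0.5458 -0.0503] [0.102 0.161] 1.2 0.0447
scene plate 5339 [ 0.5467 -0.0496] [0.107 0.166] 0.7 0.1078
connection_box [ 0.545 -0.051 -0.001] 0.84
long_cover [ 0.548 -0.05   0.101] 0.58
side rim 834 [ 0.5492 -0.0528] [0.1   0.163] 0.4 0.0431
side plate 4060 [ 0.5497 -0.0496] [0.105 0.167] 0.5 0.106
connection_box [ 0.549 -0.043  0.003] 0.92
long_cover [ 0.549 -0.048  0.1  ] 0.96
wrist rim 1170 [0.5474 0.0056] [0.026 0.02 ] 0.5 0.0451
wrist plate 47073 [ 0.5486 -0.0495] [0.105 0.161] 0.6 0.1074
long_cover [ 0.544 -0.047  0.096] 0.64
```

View pics/b.png

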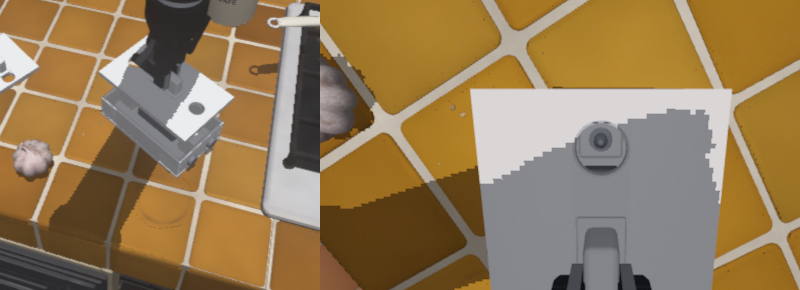

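The pin shows through the far hole at (600,140), and plate and box agree within about 2 mm, well inside the ±7 mm clearance. I'll lower it.

Emit:
send_rows(deltas="-.001 0 .012 0; -.001 0 .024 0; -.001 0 .036 0; -.001 0 .046 0; -.001 0 .05 0")

```text
t: 7.1
eef_pos: [0.5468, -0.0523, 0.0685]
tool_rot: [-0.001, 0.704, 0.71, -0.001]
contact_force: [0.1, -0.1, -1.5]
gripper_width: 0.148
grasp_force: 69.8
```

Emit:
send_rows(deltas="0 0 .002 0; 0 0 .004 0; 0 0 .005 0; 0 0 .005 0")

```text
t: 7.5
eef_pos: [0.5481, -0.0522, 0.066]
tool_rot: [0.0, 0.704, 0.71, 0.0]
contact_force: [-1.3, 0.1, 2.7]
gripper_width: 0.148
grasp_force: 70.4
```

Contact is light, so the plate is at seating height. I'll open, raise and check.

Emit:
send_rows(deltas="0 0 0 0; 0 0 0 0; 0 0 0 0; 0 0 0 0; 0 0 0 0", claw=0.6)

```text
t: 8.0
eef_pos: [0.5478, -0.0523, 0.0653]
tool_rot: [0.0, 0.704, 0.71, 0.0]
contact_force: [-0.2, 0.4, 0.1]
gripper_width: 0.6
grasp_force: 0.0
```

Emit:
send_rows(deltas="0 0 -.015 0; 0 0 -.04 0; 0 0 -.08 0; 0 0 -.11 0; 0 0 -.12 0")

```text
t: 8.5
eef_pos: [0.5498, -0.0519, 0.1897]
tool_rot: [0.002, 0.704, 0.71, 0.002]
contact_force: [0.5, -0.0, 0.1]
gripper_width: 0.597
grasp_force: 0.0
```

Run:
```python
from h import *
ims=[]
for c in("scene","side","wrist"):
    p=bot.read_camera(c); C=cloud(p); ims.append(p["img"]); C=C[p["depth"]>0]
    P=C[(np.hypot(C[:,0]-.548,C[:,1]+.05)<.11)&(C[:,2]>.048)&(C[:,2]<.058)]
    a,b,t=cv2.minAreaRect(P[:,:2].astype(np.float32)); f=np.linalg.lstsq(np.c_[P[:,:2]-[.548,-.05],np.ones(len(P))],P[:,2],rcond=None)[0]
    print(c,len(P),np.round(a,4),np.round(b,3),round(t,1),f.round(4))
cv2.imwrite("pics/c.png",np.hstack([ims[0][130:420,180:500],ims[2][:290]])[:,:800,::-1])
print(bot.get_obs()["eef_pos"])
```

```text
scene 5761 [ 0.5473 -0.0509] [0.107 0.166] 0.5 [0.0024 0.0008 0.0537]
side 4511 [ 0.5495 -0.0516] [0.105 0.168] 0.5 [0.0005 0.0002 0.0517]
wrist 23652 [ 0.5485 -0.0537] [0.104 0.164] 0.5 [ 0.0001 -0.0003  0.0531]
[ 0.54785046 -0.05242642  0.18584113]
```

View pics/c.png

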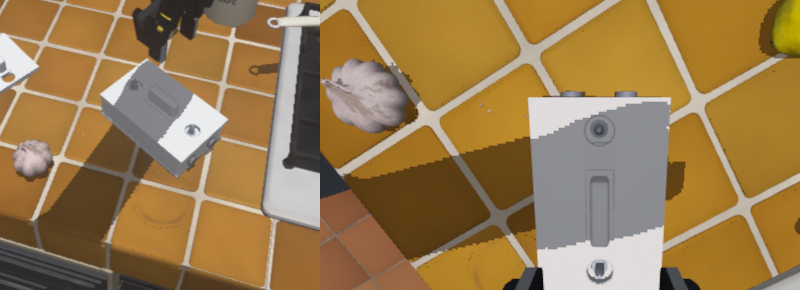

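The pins stand through both holes at (600,128) and (600,270). The plate is level with its top at 53 mm, which is fully seated, and the gripper is clear.

```bash
python3 -c "
from station import bot
print(bot.hand_in())"
```

```text
the job is handed in; nothing more can be done
None
```

The long cover is seated flat on the connection box with both pins up through its holes, the gripper has let go and is clear, the square cover was left alone, and the job is handed in.

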